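# Tip a pedal body over against the tray lip

### The arm

A 7-joint arm with a two-finger parallel gripper is mounted at the origin on the work surface. World frame = base frame: x ahead of the robot, y to its left, z up, the work surface at z = 0. Lengths are in m, angles in rad, forces in N, time in s.
With the tool pointing down it reaches from about 0.425 to 0.975 m from the base axis. Payload 16.7 kg.
Tool frame: the origin (TCP) lies on the centre line of the jaws, within the pads' length; the fingertips stand manip.nose_length ahead of it and the grasp point (between the pads) lies 11 mm behind it (manip.nose_length is the distance from the TCP to the fingertips, in m); z points along the fingers, y is the direction in which the jaws open and shut (so a half turn about z gives the same grasp; the last joint's range is limited). The gripper opens to 85 mm and grips with 20 to 120 N. Pads are 22 mm wide; open, the fingers measure 114 mm over their backs; the gripper's body (76 mm by 85 mm) begins 54 mm behind the grasp point. The pads swing forward as they close: fully open they stand 13 mm farther back than shut.
Start: joints at [1.004, 0.426, 0.074, 1.606, -0.034, 1.111, -0.067], TCP at [0.274, -0.617, 0.239] pointing down, gripper open.
Joint ranges: [-2.85, 2.85], [-0.5, 2.14], [-1.23, 1.37], [0.21, 2.46], [-1.02, 4.16], [0.16, 2.05], [-2.73, 2.73]. Speed limits (rad/s): [1.89, 1.89, 2.39, 2.39, 3.01, 3.01, 3.01].

### API

Orientations are given as [roll, pitch, yaw] about the fixed x, y, z axes, in that order (R = Rz(yaw) Ry(pitch) Rx(roll)).
In Python, from workcell import read_state, snapshot, manip, finder gives the robot as it stands.
- The arm moves only by the tool send_rows, never from a script. Its argument "targets" is a list of rows, each a list of 5 numbers: the closure, from -1 (fully open) to 1 (shut), then the shift along the tool's x, y, z in mm, then the turn about the tool's z in rad. A call has 1 to 5 rows; each row shifts and turns the pose as measured when the row begins, along the tool's axes as they then stand; what a row does not reach is not made up. A row lasts 1/10 s, in which the tool goes at most 50 mm and 8.59 degrees, less where a joint would pass 70% of its speed; a pose out of reach is approached as far as the arm can. A call is refused whole if a number of a shift passes 50 or a number of a turn 0.15, either way. A call with a gripper value outside its range is refused whole. The fingers move at their own pace and stop on an object; the grip force is fixed at half the most. Time passes only in rows, so rows that do not move let the fingers close. It gives the time, the measured TCP pose, the force and the opening at its end, in the units of the state.
- read_state(): the state, without advancing time (a new reading comes with each control period).
- snapshot(name): name is "scene" or "top" or "wrist"; returns a dict with "frame" (480x640x3 uint8, red, green, blue), "K" (3x3 intrinsics, pixels), "camera_from_world" (4x4, takes a point from world to camera coordinates); the wrist camera has in their place "hand_eye" (4x4, takes a point from camera to tool coordinates, whose origin is the TCP and whose axes are the flange's). Camera axes: x right, y down, z forward; pixel columns grow to the right and rows downward; lengths in m; the calibration is good to about 2 mm. The wrist camera is an equidistant fisheye: a pixel r from the principal point sees the ray r / f radians off the axis. A picture is of the moment at which its call begins: read the wrist's pose just before it. There is no depth.
- manip.hand_in(): hands the job in, once; it reports no verdict.
Trained networks look in the newest picture that a camera, given by its name, has taken for a name from the list of things; names that differ only in an ending like _2 or _b are one class to them, and where a whole thing is asked for, a point or a joint stands for the part that bears it (a point fixed in the world has none). Each returns a list of dicts, best first, with "p" (0 to 1); they miss things now and then, are a little off and sometimes report something else, mostly with a low value. They report only what shows in the picture. A call takes as long as a camera call. They do not tell look-alikes from the thing itself.
- finder.search_frame(label, camera): "location" ([x, y, z] in m, in world coordinates, good to about 4 mm: the middle of the surface that is visible of it).
- finder.place_of(label, camera): "location" ([x, y, z] in m, in world coordinates, good to about 4 mm: a listed point, or the origin of a listed thing).
The state is a dict: "time": time; "q": joint angles; "qd": joint speeds; "tau": joint torques, N m; "eef_pos": TCP position; "orientation": TCP orientation; "contact_force": force on the tool from outside, world axes, zero at the start; "ft_torque": the same for the moment, N m; "opening": opening from 0.0 (shut) to 1.0 (fully open).
Only numpy, scipy, OpenCV 4.12 (cv2) and the standard library are available. Lean on these libraries where they do the work, as an engineer would, in place of code of your own. Each camera call takes 0.05 s, during which the arm holds its last target. There are 200 camera calls.

### The job

A pedal body lies tread side up in the steel tray and its ribbed side has to be got at for greasing. With the fingers only pushing, never pinching or lifting it, push it across the tray against the curved lip until it tips up and stays standing there, leaning on the lip, then push its upper edge back over from behind so that it falls over and lies flat in the tray with its ribbed side up. Leave everything else as it is.

Things in the scene. Friction and masses are not known exactly. Their poses are not given: they have to be found in the camera images.
- tray: fixed work tray bent from one steel sheet: flat base 250 x 360 mm, its top 3 mm above the bench, with an upturned curved lip along its whole far edge. Origin on the bench (z = 0) under the middle of the foot of the lip's curve; x points level from the base out through the lip, y along the lip, z up. The base covers x -250..0, y -180..180 mm
- lip_top (a point): middle of the lip's upper edge. In the tray's frame the lip's inner face runs through (x, z) mm (0, 3), (9, 8), (17, 17), (25, 31), (32, 51), i.e. 30, 48, 60, 70 deg from level, so a flat part slid into it rides up. Sheet 4 mm thick. Behind it a space of 60 mm in x and 90 mm to either side of the middle is free; nothing within 200 mm of it is over 80 mm high
- pedal: loose black bicycle pedal body without spindle: flat plate 84 (its x) x 100 (its y) x 14 mm, about 0.16 kg. One face smooth with thin tread bars, the other hollow with ribs and an aluminium barrel. Origin in the middle of the ribbed face; z points out through the tread face, up at the start. Starts flat on the tray, 130 to 165 mm before the tray's origin, x within 0.25 rad of the tray's x
- near_edge (a point): middle of the pedal body's edge towards the robot, half way up its thickness: 42 mm from its middle in its -x. Friction with the tray about 0.5: with its near edge pushed to the foot of the curve it stays leaning on the lip, about 60 deg from level, some 25 mm of it above the lip. Pushed back at that upper edge from behind, it turns about its foot, past upright, and falls onto the base
- spanner: steel spanner, 150 mm long, lying on the tray to the left of the pedal body; bystander, origin at mid length on its underside
- cog: steel sprocket, 58 mm across, 11 mm high, lying on the tray to the right of the pedal body; bystander, origin under its centre
- bearing_cup: small aluminium bowl, 64 mm across, 50 mm high, behind the lip to the left; bystander, origin under its centre
- hub: aluminium wheel hub standing on end, 56 mm across, 75 mm high, behind the lip to the right; bystander, origin under its centre
- oil_bottle: white bottle with red cap, 48 mm across, 130 mm high, left of the tray; bystander, origin under its centre
- grease_tin: steel tin, 70 mm across, 50 mm high, right of the tray; bystander, origin under its centre
- screwdriver: screwdriver 180 mm long, lying right of the tray; bystander, origin on its underside
There are look-alikes about, which are no part of the job. There is more than one size of the pedal; the one meant has the size given above.

How it is judged:
By the outcome, as a careful person would: the job done as asked, in the order asked, and still so for the second after the job is handed in, with the robot touching nothing.
It also fails if it takes over 59 s, if anything falls off the work surface, if the arm or the gripper's body presses on something with over 40 N, if the wrist force passes 120 N, or if a joint passes its speed limit or range.

## Working session

There is one attempt and no reset: what is moved stays moved. The work goes in short steps, Python scripts to look and compute and a tool call to move; the robot and the scene stay as the last step left them, time stands still between calls to the robot, and variables do not carry over. Pictures are saved under pics/ and viewed, about 8 in all and at most 12, crops included, and the job is handed in when it is done.

Besides the shell and the picture viewer there is one more tool, called after ">>>" as name(argument=value, ...) on one line, values as JSON. send_rows: Moves the arm, as the interface text tells. Its arguments: {"type":"object","properties":{"targets":{"type":"array","items":{"type":"array","items":{"type":"number"}}}},"required":["targets"]}

```bash
mkdir -p pics
python3 - <<'E'
from workcell import read_state, snapshot, manip, finder
import cv2
s=read_state(); print(s['time'],s['eef_pos'],s['orientation'],s['opening'],manip.nose_length)
for c in("scene","top"):
    im=snapshot(c); cv2.imwrite(f'pics/{c}0.png',im['frame'][:,:,::-1])
    print(c,im['K'].round(1).tolist(),im['camera_from_world'].round(4).tolist())
    for l in("tray","lip_top","pedal","near_edge","spanner","cog","bearing_cup","hub"):
        for f in (finder.place_of,):
            print(l,[( [round(v,3) for v in d['location']],round(d['p'],2)) for d in f(l,c)[:4]])
print(read_state()['time'])
E
```

```text
0.0 [ 0.27368925 -0.61661235  0.23863995] [-3.14038126e+00  1.03771339e-04  4.17801541e-01] 0.9973134602417845 0.008
scene [[486.2, 0.0, 321.2], [0.0, 486.2, 244.2], [0.0, 0.0, 1.0]] [[0.6629, 0.7486, -0.0088, -0.3614], [0.5335, -0.4806, -0.696, -0.2434], [-0.5252, 0.4567, -0.718, 1.1884], [0.0, 0.0, 0.0, 1.0]]
tray [([0.643, -0.067, 0.001], 0.6)]
lip_top [([0.672, -0.064, 0.053], 0.76)]
pedal [([0.414, 0.214, -0.001], 0.95), ([0.486, -0.059, 0.002], 0.81), ([0.298, -0.205, -0.001], 0.66)]
near_edge [([0.393, 0.193, 0.009], 0.85), ([0.315, -0.23, 0.006], 0.76), ([0.447, -0.054, 0.009], 0.6)]
spanner [([0.498, 0.049, 0.006], 0.59), ([0.755, -0.223, -0.0], 0.32)]
cog [([0.524, -0.203, 0.001], 0.75)]
bearing_cup [([0.733, 0.106, -0.001], 0.67)]
hub [([0.755, -0.224, 0.004], 0.57)]
top [[509.1, 0.0, 310.8], [0.0, 509.1, 238.8], [0.0, 0.0, 1.0]] [[-0.0105, -0.9999, -0.0052, 0.0312], [-0.9896, 0.0112, -0.1437, 0.5363], [0.1438, 0.0037, -0.9896, 0.8926], [0.0, 0.0, 0.0, 1.0]]
tray [([0.644, -0.068, -0.001], 0.6)]
lip_top [([0.675, -0.067, 0.054], 0.91)]
pedal [([0.412, 0.217, -0.002], 0.93), ([0.298, -0.212, 0.005], 0.88), ([0.484, -0.06, 0.001], 0.84)]
near_edge [([0.448, -0.055, 0.012], 0.96), ([0.393, 0.198, 0.006], 0.96), ([0.318, -0.229, 0.004], 0.87)]
spanner []
cog [([0.525, -0.209, 0.003], 0.83), ([0.758, -0.22, -0.0], 0.59), ([0.64, 0.177, -0.004], 0.36)]
bearing_cup [([0.724, 0.107, -0.004], 0.79)]
hub [([0.758, -0.222, -0.002], 0.55)]
0.9
```

View images.

View pics/top0.png

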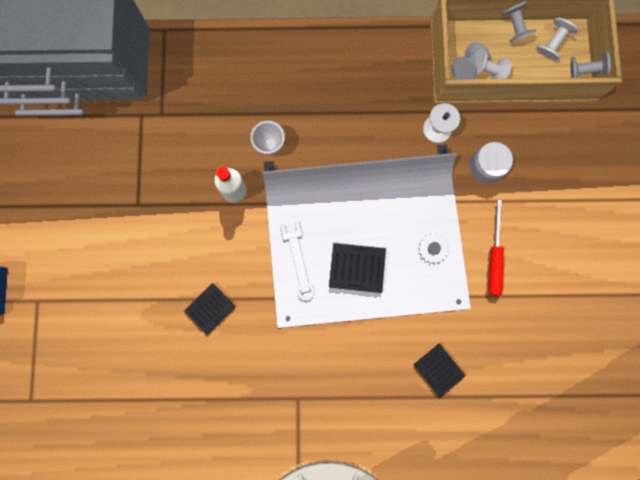

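View pics/scene0.png

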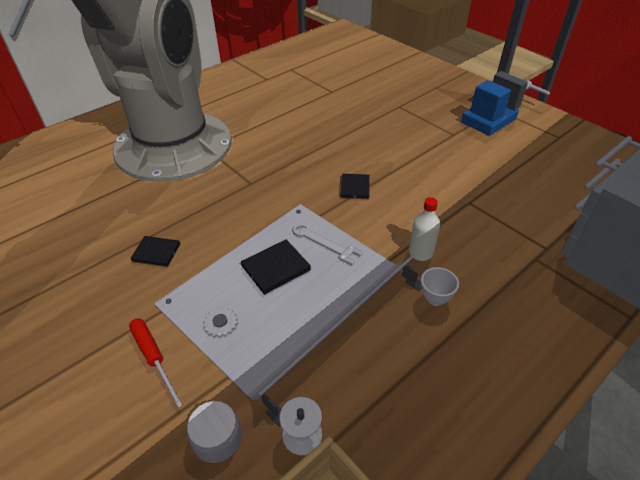

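```bash
cat > h.py <<'E'
import numpy as np, cv2
from workcell import read_state, snapshot, manip, finder
def back(im,px,z):
    px=np.atleast_2d(np.array(px,float)); T=im['camera_from_world'];R,t=T[:3,:3],T[:3,3]
    d=np.c_[px,np.ones(len(px))]@np.linalg.inv(im['K']).T@R; c=-R.T@t
    return c+d*((z-c[2])/d[:,2])[:,None]
E
python3 - <<'E'
from h import *
im=snapshot('top'); f=im['frame']
b=back(im,[[277,327],[469,308]],.003);print('near corners',b.round(4)); d=b[0]-b[1];print(np.linalg.norm(d),'tray yaw',np.arctan2(-d[0],d[1]))
b=back(im,[[265,172],[455,154]],.051);print('lip',b.round(4)); d=b[0]-b[1];print(np.linalg.norm(d),np.arctan2(-d[0],d[1]))
m=(f.max(2)<60).astype(np.uint8)
for n,(x0,y0,x1,y1) in dict(tray=(320,235,395,300),left=(180,280,240,340),right=(410,340,470,400)).items():
    c=np.argwhere(m[y0:y1,x0:x1])[:,::-1]+[x0,y0]; w=back(im,c,.017 if n=='tray' else .014)[:,:2].astype(np.float32)*1000
    print(n,cv2.minAreaRect(w),cv2.boxPoints(cv2.minAreaRect(w)).round(0).tolist())
k=cv2.resize(f[220:340,180:480],None,fx=2.6,fy=2.6,interpolation=cv2.INTER_CUBIC); cv2.imwrite('pics/crop1.png',k[:,:,::-1])
E
```

```text
near corners [[ 0.3772  0.0899  0.003 ]
 [ 0.4083 -0.2676  0.003 ]]
0.3588224003278131 tray yaw 0.08690428066677935
lip [[ 0.6601  0.1083  0.051 ]
 [ 0.6901 -0.2428  0.051 ]]
0.3523812594625488 0.08536441636349544
tray ((484.8678283691406, -60.17414855957031), (94.66516876220703, 78.8014907836914), 83.38557434082031) [[440.0, -103.0], [519.0, -112.0], [529.0, -18.0], [451.0, -9.0]]
left ((412.47418212890625, 213.50103759765625), (58.167816162109375, 69.27802276611328), 45.09939193725586) [[367.0, 217.0], [416.0, 168.0], [458.0, 210.0], [408.0, 259.0]]
right ((297.56134033203125, -203.92990112304688), (71.26658630371094, 59.28814697265625), 37.75049591064453) [[251.0, -202.0], [288.0, -249.0], [344.0, -206.0], [308.0, -159.0]]
```

View pics/crop1.png

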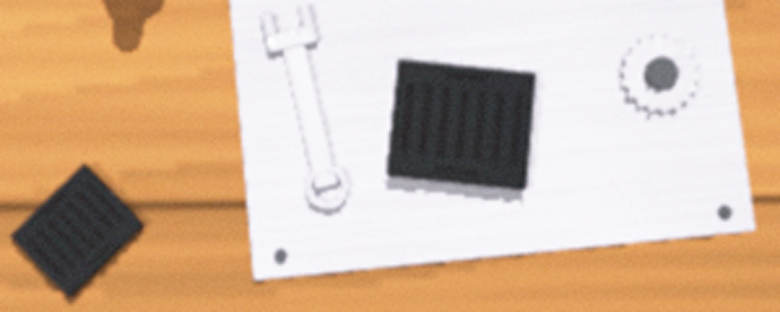

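Candidates (top picture): (357,268) on the tray, measured about 79 x 95 mm, and two smaller ones at (209,309) and (440,370), each about 58 x 70 mm. The one on the tray fits 84 x 100 mm and the place given, and the crop confirms it: tread bars up, with the spanner on its left and the cog on its right. The tray yaw is 0.087 with its origin at (0.642, -0.067). The pedal sits at tray (-0.156, 0.021), turned about -0.2 rad from the tray's x.

>>> send_rows(targets=[[-0.4,28,-35,0,0.11],[-0.4,24,-38,0,0.11],[-0.4,19,-40,0,0.11],[-0.4,15,-42,0,0],[-0.4,15,-42,0,0]])

```text
time: 1.45
eef_pos: [0.3296, -0.3993, 0.2377]
orientation: [3.14, 0.001, 0.066]
contact_force: [1.0, 0.4, -0.0]
opening: 0.703
```

>>> send_rows(targets=[[-0.4,15,-42,0,0],[-0.4,15,-42,0,0],[-0.4,15,-42,0,0],[-0.4,15,-42,0,0],[-0.4,0,0,0,0]])

```text
time: 1.95
eef_pos: [0.3807, -0.2159, 0.2387]
orientation: [3.138, -0.002, 0.072]
contact_force: [-0.6, -1.3, -0.1]
opening: 0.698
```

```bash
cat >> h.py <<'E'
O=np.array([.6418,-.0672]);YAW=.087
def tray(p):
    c,s=np.cos(YAW),np.sin(YAW); d=np.array(p[:2])-O; return np.array([c*d[0]+s*d[1],-s*d[0]+c*d[1]])*1000
def st():
    s=read_state();print('t',s['time'],'tray mm',tray(s['eef_pos']).round(1),'z',round(s['eef_pos'][2]*1e3,1),'rpy',np.round(s['orientation'],3),'F',np.round(s['contact_force'],1),'op',round(s['opening'],3));return s
E
python3 -c "from h import *;st()"
```

```text
t 1.95 tray mm [-273.1 -125.5] z 238.7 rpy [ 3.138e+00 -2.000e-03  7.200e-02] F [-0.6 -1.3 -0.1] op 0.698
```

>>> send_rows(targets=[[-0.4,12,-40,0,-0.015],[-0.4,12,-40,20,0],[-0.4,13,-40,30,0],[-0.4,13,-27,30,0],[-0.4,0,0,30,0]])

```text
time: 2.45
eef_pos: [0.4239, -0.0621, 0.1315]
orientation: [3.135, -0.016, 0.087]
contact_force: [-0.3, -1.0, 0.2]
opening: 0.697
```

```bash
python3 -c "from h import *;st()"
```

```text
t 2.45 tray mm [-216.7   24. ] z 131.5 rpy [ 3.135 -0.016  0.087] F [-0.3 -1.   0.2] op 0.697
```

>>> send_rows(targets=[[-0.4,-8,0,30,0],[-0.4,0,0,30,0],[-0.4,0,0,25,0],[-0.4,0,0,10,0],[-0.4,0,0,0,0]])

```text
time: 2.95
eef_pos: [0.4167, -0.0623, 0.031]
orientation: [3.136, -0.013, 0.09]
contact_force: [0.0, -0.2, 0.4]
opening: 0.702
```

Run:
```python
from h import *
st(); im=snapshot('scene'); f=cv2.resize(im['frame'][180:340,160:400],None,fx=3,fy=3,interpolation=cv2.INTER_CUBIC)
cv2.imwrite('pics/c2.png',f[:,:,::-1])
```

```text
t 2.95 tray mm [-223.9   24.4] z 31.0 rpy [ 3.136 -0.013  0.09 ] F [ 0.  -0.2  0.4] op 0.702
```

View pics/c2.png

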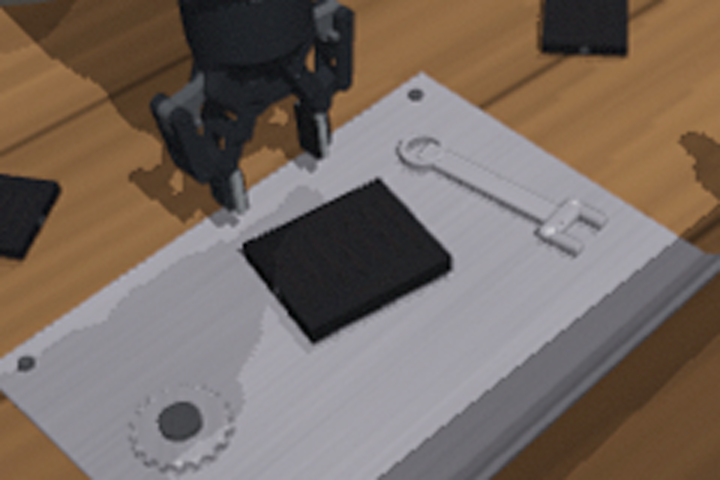

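The fingers stand clear behind the near edge, with the tips at crop (237,205) and (320,155) and the pedal's near corner at (245,250). Next I feel for the base.

>>> send_rows(targets=[[-0.4,0,0,8,0],[-0.4,0,0,3,0],[-0.4,0,0,0,0]])

```text
time: 3.3
eef_pos: [0.4191, -0.063, 0.0224]
orientation: [3.134, -0.019, 0.089]
contact_force: [0.1, -0.1, 0.3]
opening: 0.699
```

>>> send_rows(targets=[[-0.4,0,0,2,0],[-0.4,0,0,2,0],[-0.4,0,0,0,0]])

```text
time: 3.6
eef_pos: [0.4199, -0.0632, 0.0191]
orientation: [3.134, -0.021, 0.088]
contact_force: [-0.0, 0.8, 0.9]
opening: 0.699
```

>>> send_rows(targets=[[-0.4,0,0,2,0],[-0.4,0,0,0,0]])

```text
time: 3.8
eef_pos: [0.4201, -0.0632, 0.017]
orientation: [3.134, -0.021, 0.088]
contact_force: [0.8, -0.4, -0.0]
opening: 0.697
```

>>> send_rows(targets=[[-0.4,0,0,2,0],[-0.4,0,0,0,0]])

```text
time: 4.0
eef_pos: [0.4201, -0.0632, 0.0149]
orientation: [3.134, -0.021, 0.088]
contact_force: [0.2, -0.1, 1.1]
opening: 0.704
```

>>> send_rows(targets=[[-0.4,0,0,2,0],[-0.4,0,0,0,0]])

```text
time: 4.2
eef_pos: [0.4201, -0.0632, 0.0127]
orientation: [3.134, -0.021, 0.088]
contact_force: [-0.5, -0.4, -0.3]
opening: 0.699
```

>>> send_rows(targets=[[-0.4,0,0,2,0],[-0.4,0,0,0,0]])

```text
time: 4.4
eef_pos: [0.4202, -0.0632, 0.0105]
orientation: [3.134, -0.021, 0.088]
contact_force: [-0.5, -0.3, 0.1]
opening: 0.699
```

>>> send_rows(targets=[[-0.4,0,0,1.5,0],[-0.4,0,0,0,0]])

```text
time: 4.6
eef_pos: [0.4202, -0.0632, 0.0088]
orientation: [3.134, -0.021, 0.089]
contact_force: [0.5, 0.1, -0.3]
opening: 0.699
```

>>> send_rows(targets=[[-0.4,0,0,1.5,0],[-0.4,0,0,0,0]])

```text
time: 4.8
eef_pos: [0.4203, -0.0632, 0.0072]
orientation: [3.134, -0.021, 0.089]
contact_force: [-0.4, -0.7, 0.3]
opening: 0.701
```

>>> send_rows(targets=[[-0.4,0,0,1.5,0],[-0.4,0,0,0,0]])

```text
time: 5.0
eef_pos: [0.4205, -0.0632, 0.0062]
orientation: [3.134, -0.021, 0.089]
contact_force: [-4.7, -0.2, 12.8]
opening: 0.702
```

>>> send_rows(targets=[[-0.4,0,0,1.5,0],[-0.4,0,0,0,0]])

```text
time: 5.2
eef_pos: [0.4204, -0.0632, 0.0063]
orientation: [3.133, -0.021, 0.089]
contact_force: [-3.5, 0.7, 7.3]
opening: 0.7
```

Base contact is at TCP z = 6.3 mm. I raise 3.5 mm and start the push.

>>> send_rows(targets=[[-0.4,0,0,-3.5,0],[-0.4,7,0,0,0],[-0.4,7,0,0,0],[-0.4,7,0,0,0],[-0.4,7,0,0,0]])

```text
time: 5.7
eef_pos: [0.45, -0.0608, 0.0105]
orientation: [3.132, -0.021, 0.089]
contact_force: [-0.4, -0.3, -0.2]
opening: 0.701
```

>>> send_rows(targets=[[-0.4,7,0,0,0],[-0.4,7,0,0,0],[-0.4,7,0,0,0],[-0.4,7,0,0,0],[-0.4,7,0,0,0]])

```text
time: 6.2
eef_pos: [0.4882, -0.0571, 0.0107]
orientation: [3.133, -0.02, 0.089]
contact_force: [-0.7, -0.7, 0.4]
opening: 0.697
```

Run:
```python
from h import *
st(); im=snapshot('scene'); f=cv2.resize(im['frame'][180:340,160:400],None,fx=2.5,fy=2.5,interpolation=cv2.INTER_CUBIC)
cv2.imwrite('pics/c3.png',f[:,:,::-1])
```

```text
t 6.2 tray mm [-152.1   23.4] z 10.7 rpy [ 3.133 -0.02   0.089] F [-0.7 -0.7  0.4] op 0.697
```

View pics/c3.png

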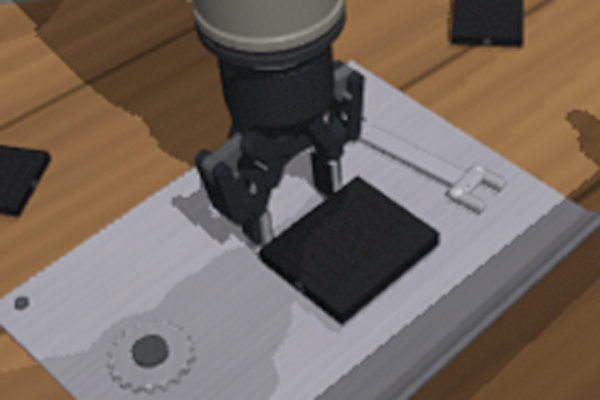

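The pedal has squared up and slides in front of both fingers. The fingers look off centre to the right on its edge, so I measure that.

Run:
```python
from h import *
st(); im=snapshot('top'); 
for l in('pedal','near_edge'):
    print(l,[(tray(d['location']).round(0),round(d['p'],2)) for d in finder.place_of(l,'top')[:3]])
print('spanner',[(tray(p)).round(0) for p in back(im,[[314,291],[302,235],[303,226]],.008)])
cv2.imwrite('pics/c4.png',cv2.resize(im['frame'][130:340,240:480],None,fx=3,fy=2.8,interpolation=cv2.INTER_CUBIC)[:,:,::-1])
```

```text
t 6.25 tray mm [-150.7   23.5] z 10.9 rpy [ 3.133 -0.022  0.089] F [ 1.2  0.3 -0. ] op 0.701
pedal [(array([-204.,  301.]), 0.73)]
near_edge [(array([-224.,  285.]), 0.76)]
spanner [array([-191.,  105.]), array([-83., 117.]), array([-66., 113.])]
```

View pics/c4.png

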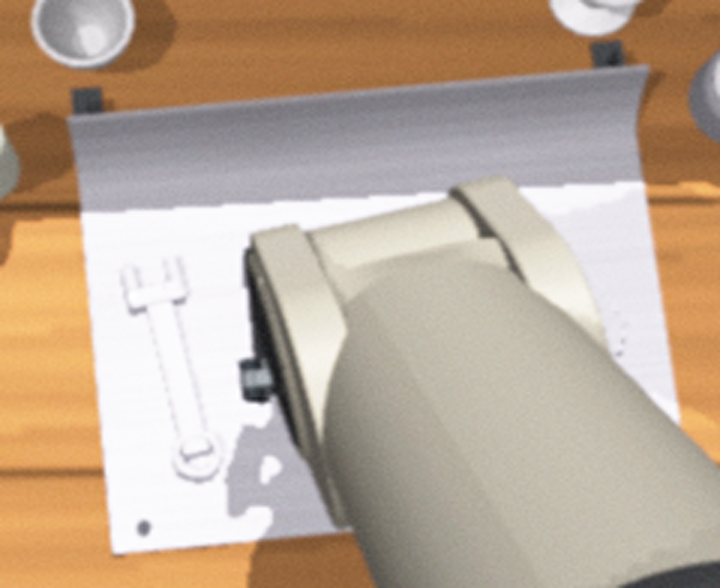

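Run:
```python
from h import *
im=snapshot('scene')
for p in back(im,[[160+x/2.5,180+y/2.5] for x,y in((261,249),(343,311),(438,233),(360,179))],.017): print(tray(p).round(0))
```

```text
[-138.  -21.]
[-56. -20.]
[-56.  76.]
[-135.   75.]
```

>>> send_rows(targets=[[-0.4,7,0,0.5,0],[-0.4,7,0,0,0],[-0.4,7,0,0,0],[-0.4,7,0,0,0],[-0.4,7,0,0,0]])

```text
time: 6.95
eef_pos: [0.5238, -0.0542, 0.0109]
orientation: [3.132, -0.019, 0.088]
contact_force: [-0.4, -0.3, -1.1]
opening: 0.703
```

>>> send_rows(targets=[[-0.4,5,0,0,0],[-0.4,5,0,0,0],[-0.4,5,0,0,0],[-0.4,5,0,0,0],[-0.4,5,0,0,0]])

```text
time: 7.45
eef_pos: [0.5511, -0.0517, 0.0112]
orientation: [3.133, -0.019, 0.089]
contact_force: [-1.7, -0.3, -0.6]
opening: 0.7
```

```bash
python3 -c "from h import *;st()"
```

```text
t 7.45 tray mm [-89.   23.3] z 11.2 rpy [ 3.133 -0.019  0.089] F [-1.7 -0.3 -0.6] op 0.7
```

>>> send_rows(targets=[[-0.4,5,0,1.5,0],[-0.4,5,0,0,0],[-0.4,5,0,0,0],[-0.4,5,0,0.3,0],[-0.4,5,0,0,0]])

```text
time: 7.95
eef_pos: [0.572, -0.0503, 0.0081]
orientation: [3.132, -0.007, 0.088]
contact_force: [-33.8, 0.1, 19.1]
opening: 0.702
```

>>> send_rows(targets=[[-0.4,4,0,0,0],[-0.4,4,0,0.3,0],[-0.4,4,0,0,0],[-0.4,4,0,0,0],[-0.4,2,0,0,0]])

```text
time: 8.45
eef_pos: [0.572, -0.0505, 0.0065]
orientation: [3.13, 0.031, 0.086]
contact_force: [-9.4, -0.9, 8.9]
opening: 0.704
```

Run:
```python
from h import *
st(); im=snapshot('scene'); f=cv2.resize(im['frame'][200:400,220:460],None,fx=2.5,fy=2.5,interpolation=cv2.INTER_CUBIC)
cv2.imwrite('pics/c5.png',f[:,:,::-1])
```

```text
t 8.45 tray mm [-68.1  22.7] z 6.5 rpy [3.13  0.031 0.086] F [-9.4 -0.9  8.9] op 0.704
```

View pics/c5.png

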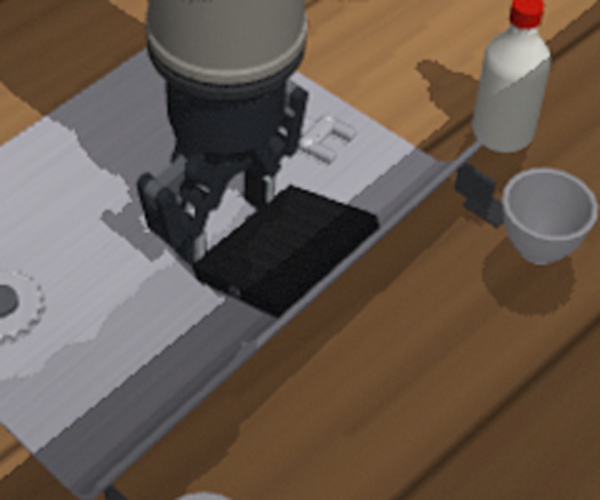

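The pedal is riding up the lip at about 25 deg, but the fingertips have been dragged down onto the base (TCP z 6.5 mm, upward force). I'll back off a little, lift, then push on.

>>> send_rows(targets=[[-0.4,-2,0,-2,0],[-0.4,0,0,-3,0],[-0.4,0,0,0,0]])

```text
time: 8.8
eef_pos: [0.5704, -0.0506, 0.0117]
orientation: [3.13, 0.032, 0.086]
contact_force: [-4.3, -0.1, -3.3]
opening: 0.695
```

>>> send_rows(targets=[[-0.4,4,0,0,0],[-0.4,4,0,0,0],[-0.4,4,0,0,0]])

```text
time: 9.1
eef_pos: [0.5716, -0.0508, 0.0084]
orientation: [3.129, 0.053, 0.085]
contact_force: [-26.0, -0.4, 17.8]
opening: 0.699
```

```bash
python3 -c "from h import *;st()"
```

```text
t 9.1 tray mm [-68.5  22.4] z 8.4 rpy [3.129 0.053 0.085] F [-26.   -0.4  17.8] op 0.699
```

Run:
```python
from h import *
s=st(); im=snapshot('scene')
for l in('pedal','near_edge'):
    print(l,[(tray(d['location']).round(0),round(d['location'][2]*1e3),round(d['p'],2)) for d in finder.place_of(l,'scene')[:3]])
f=cv2.resize(im['frame'][250:345,285:385],None,fx=6,fy=6,interpolation=cv2.INTER_CUBIC).astype(float)
f=np.clip(255*(f/255)**.5,0,255).astype(np.uint8)
cv2.imwrite('pics/c6.png',f[:,:,::-1])
# tool axis check / lip prediction pixels in crop
def proj(tx,ty,z):
    c,sn=np.cos(YAW),np.sin(YAW); w=np.array([O[0]+(c*tx-sn*ty)/1e3,O[1]+(sn*tx+c*ty)/1e3,z/1e3,1])
    p=im['K']@(im['camera_from_world']@w)[:3]; p=p[:2]/p[2]; return ((p-[285,250])*6).round()
for th in(15,23,30,40):
    t=np.radians(th); fx=-58+14*np.sin(t); C=np.cos(t);S=np.sin(t)
    print(th,'foot x',round(fx),[proj(fx+a*C-h*S,y,3+a*S+h*C).tolist() for a,h,y in((0,14,-22),(84,14,-22),(84,0,-22),(84,14,77),(0,14,77))],'far z',round(3+84*S), 'x',round(fx+84*C))
```

```text
t 9.1 tray mm [-68.5  22.4] z 8.4 rpy [3.129 0.053 0.085] F [-26.   -0.4  17.8] op 0.699
pedal [(array([-20.,  29.]), 18, 0.77), (array([-354., -107.]), -3, 0.68), (array([-204.,  305.]), 1, 0.63)]
near_edge [(array([-339., -136.]), 5, 0.83), (array([-225.,  281.]), 6, 0.7)]
15 foot x -54 [[63.0, 329.0], [274.0, 448.0], [284.0, 485.0], [513.0, 234.0], [299.0, 135.0]] far z 25 x 27
23 foot x -53 [[63.0, 330.0], [264.0, 417.0], [279.0, 457.0], [505.0, 203.0], [299.0, 137.0]] far z 36 x 25
30 foot x -51 [[63.0, 332.0], [251.0, 388.0], [270.0, 430.0], [494.0, 175.0], [299.0, 138.0]] far z 45 x 22
40 foot x -49 [[64.0, 335.0], [227.0, 346.0], [253.0, 390.0], [473.0, 135.0], [299.0, 141.0]] far z 57 x 15
```

View pics/c6.png

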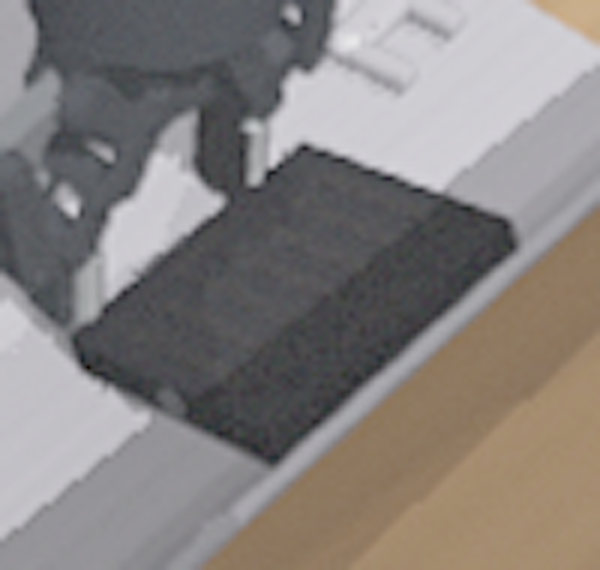

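The pedal stands at only about 18 deg, with its far edge around the start of the 70 deg part. The push is jamming because the fingers creep downward on its near corner (z dropped 3 mm) and drag it onto the base. I'll unload, then push with z held up.

>>> send_rows(targets=[[-0.4,-4,0,-2,0],[-0.4,0,0,0,0]])

```text
time: 9.45
eef_pos: [0.5673, -0.0511, 0.0103]
orientation: [3.129, 0.054, 0.085]
contact_force: [0.5, -0.4, 0.9]
opening: 0.705
```

>>> send_rows(targets=[[-0.4,9,0,-0.8,0],[-0.4,9,0,-1.5,0],[-0.4,9,0,-1.5,0]])

```text
time: 9.75
eef_pos: [0.5959, -0.0488, 0.0126]
orientation: [3.129, 0.054, 0.085]
contact_force: [-1.7, 0.4, 0.3]
opening: 0.699
```

```bash
python3 -c "from h import *;st()"
```

```text
t 9.75 tray mm [-44.2  22.3] z 12.6 rpy [3.129 0.054 0.085] F [-1.7  0.4  0.3] op 0.699
```

>>> send_rows(targets=[[-0.4,7,0,-0.5,0],[-0.4,-1.5,0,2.5,0],[-0.4,6,0,-0.5,0],[-0.4,5,0,-0.5,0]])

```text
time: 10.15
eef_pos: [0.6157, -0.0469, 0.0107]
orientation: [3.13, 0.052, 0.085]
contact_force: [-1.2, -0.2, 0.5]
opening: 0.697
```

Run:
```python
from h import *
st(); im=snapshot('scene')
for l in('pedal','near_edge'):
    print(l,[(tray(d['location']).round(0),round(d['location'][2]*1e3),round(d['p'],2)) for d in finder.place_of(l,'scene')[:3]])
f=cv2.resize(im['frame'][220:345,270:400],None,fx=5,fy=4.8,interpolation=cv2.INTER_CUBIC).astype(float)
cv2.imwrite('pics/c7.png',np.clip(255*(np.maximum(f,0)/255)**.5,0,255).astype(np.uint8)[:,:,::-1])
```

```text
t 10.15 tray mm [-24.2  22.5] z 10.7 rpy [3.13  0.052 0.085] F [-1.2 -0.2  0.5] op 0.697
pedal [(array([-357., -109.]), -1, 0.94), (array([23., 27.]), 38, 0.69)]
near_edge [(array([-341., -136.]), 7, 0.76), (array([-7., 32.]), 6, 0.69)]
```

View pics/c7.png

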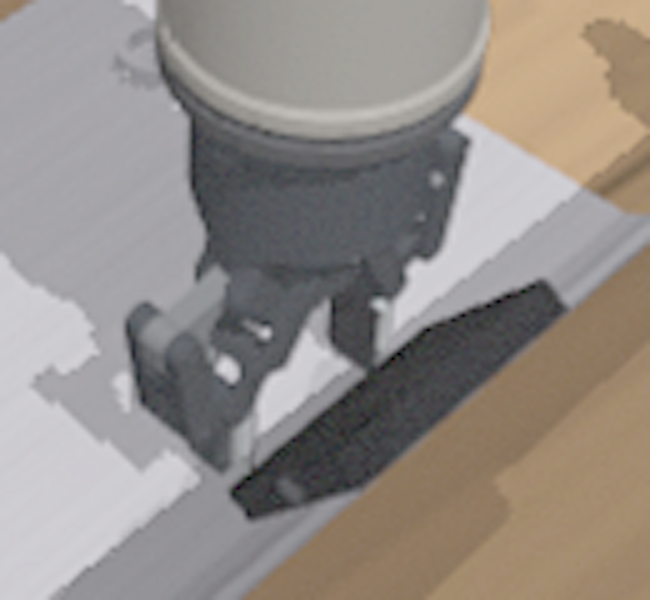

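The pedal now leans on the lip. The finder puts its origin at tray (23, 27, z 38) and its near edge at x = -7, which means about 57 deg with the foot at about x = 0. I retract a little and check that it stays.

>>> send_rows(targets=[[-0.4,1.5,0,-0.3,0],[-0.4,0,0,0,0],[-0.4,-4,0,0,0],[-0.4,-12,0,0,0],[-0.4,-25,0,0,0]])

```text
time: 10.8
eef_pos: [0.5762, -0.0498, 0.0132]
orientation: [3.13, 0.05, 0.086]
contact_force: [0.3, -0.7, -0.1]
opening: 0.699
```

>>> send_rows(targets=[[-0.4,-30,0,-10,0],[-0.4,-15,0,-40,0],[-0.4,0,0,-45,0],[-0.4,0,0,-45,0],[-0.4,0,0,-30,0]])

```text
time: 11.3
eef_pos: [0.5268, -0.0523, 0.1861]
orientation: [3.13, 0.062, 0.085]
contact_force: [-0.1, -0.4, 0.5]
opening: 0.699
```

Run:
```python
from h import *
st()
for c in('scene','top'):
  im=snapshot(c)
  for l in('pedal','near_edge'):
    print(l,[(tray(d['location']).round(0),round(d['location'][2]*1e3),round(d['p'],2)) for d in finder.place_of(l,c)[:3]])
```

```text
t 11.3 tray mm [-113.2   24.9] z 186.1 rpy [3.13  0.062 0.085] F [-0.1 -0.4  0.5] op 0.699
pedal [(array([-203.,  302.]), -1, 0.81), (array([23., 31.]), 38, 0.67), (array([-357., -107.]), -3, 0.6)]
near_edge [(array([-229.,  283.]), 4, 0.96), (array([-337., -132.]), 7, 0.81), (array([-5., 29.]), 7, 0.72)]
pedal [(array([-202.,  302.]), -3, 0.9), (array([  19., -254.]), 4, 0.32)]
near_edge [(array([-224.,  286.]), 7, 0.82)]
```

It stays standing. Next I go over the lip to behind the upper edge, aiming for TCP tray x of about 72 and y of about 28.

>>> send_rows(targets=[[-0.4,42,-2,0,0],[-0.4,42,-2,0,0],[-0.4,42,0,0,0],[-0.4,42,0,0,0],[-0.4,22,0,0,0]])

```text
time: 12.1
eef_pos: [0.7142, -0.0329, 0.1604]
orientation: [3.13, 0.078, 0.084]
contact_force: [-1.3, 0.2, 0.0]
opening: 0.7
```

```bash
python3 -c "from h import *;st()"
```

```text
t 12.1 tray mm [75.1 27.9] z 160.4 rpy [3.13  0.078 0.084] F [-1.3  0.2  0. ] op 0.7
```

>>> send_rows(targets=[[-0.4,4,0,30,0],[-0.4,2,0,30,0],[-0.4,1,0,25,0],[-0.4,0,0,0,0]])

```text
time: 12.5
eef_pos: [0.7136, -0.0324, 0.0632]
orientation: [3.131, 0.088, 0.086]
contact_force: [0.1, 1.0, -0.1]
opening: 0.698
```

```bash
python3 -c "from h import *;st()"
```

```text
t 12.5 tray mm [74.5 28.4] z 63.2 rpy [3.131 0.088 0.086] F [ 0.1  1.  -0.1] op 0.698
```

>>> send_rows(targets=[[-0.4,-6,0,0.3,0],[-0.4,-6,0,0.3,0],[-0.4,-5,0,0.3,0],[-0.4,-5,0,0.3,0],[-0.4,-5,0,0.3,0]])

```text
time: 13.0
eef_pos: [0.6852, -0.0347, 0.0667]
orientation: [3.131, 0.086, 0.086]
contact_force: [0.2, -0.6, -0.1]
opening: 0.7
```

>>> send_rows(targets=[[-0.4,-5,0,0,0],[-0.4,-5,0,0,0],[-0.4,-5,0,0,0],[-0.4,-5,0,0,0],[-0.4,-5,0,0,0]])

```text
time: 13.5
eef_pos: [0.6586, -0.0373, 0.0707]
orientation: [3.131, 0.084, 0.086]
contact_force: [0.1, -0.1, 0.3]
opening: 0.699
```

Run:
```python
from h import *
st()
for c in('scene',):
  im=snapshot(c)
  for l in('pedal','near_edge'):
    print(l,[(tray(d['location']).round(0),round(d['location'][2]*1e3),round(d['p'],2)) for d in finder.place_of(l,c)[:3]])
```

```text
t 13.5 tray mm [19.4 28.4] z 70.7 rpy [3.131 0.084 0.086] F [ 0.1 -0.1  0.3] op 0.699
pedal [(array([-356., -110.]), -3, 0.9)]
near_edge [(array([-2., 30.]), 2, 0.59)]
```

>>> send_rows(targets=[[-0.4,-6,0,0.3,0],[-0.4,-6,0,0.3,0],[-0.4,-6,0,0.3,0],[-0.4,-6,0,0.3,0],[-0.4,-6,0,0.3,0]])

```text
time: 14.15
eef_pos: [0.6271, -0.0398, 0.0714]
orientation: [3.131, 0.084, 0.086]
contact_force: [-0.1, 0.0, -0.2]
opening: 0.699
```

>>> send_rows(targets=[[-0.4,-6,0,0,0],[-0.4,-6,0,0,0],[-0.4,0,0,0,0],[-0.4,0,0,0,0],[-0.4,0,0,0,0]])

```text
time: 14.65
eef_pos: [0.6133, -0.0412, 0.0729]
orientation: [3.131, 0.084, 0.085]
contact_force: [0.0, 0.0, -0.1]
opening: 0.7
```

Run:
```python
from h import *
st()
im=snapshot('scene')
for l in('pedal','near_edge'):
    print(l,[(tray(d['location']).round(0),round(d['location'][2]*1e3),round(d['p'],2)) for d in finder.place_of(l,'scene')[:3]])
f=cv2.resize(im['frame'][180:345,240:440],None,fx=3.5,fy=3.5,interpolation=cv2.INTER_CUBIC).astype(float)
cv2.imwrite('pics/c8.png',np.clip(255*(np.maximum(f,0)/255)**.6,0,255).astype(np.uint8)[:,:,::-1])
```

```text
t 14.65 tray mm [-26.1  28.4] z 72.9 rpy [3.131 0.084 0.085] F [ 0.   0.  -0.1] op 0.7
pedal [(array([-61.,  27.]), 20, 0.62), (array([-355., -106.]), -2, 0.59), (array([104., 164.]), -2, 0.38)]
near_edge [(array([-18.,  30.]), 11, 0.72), (array([-340., -135.]), 8, 0.55)]
```

View pics/c8.png

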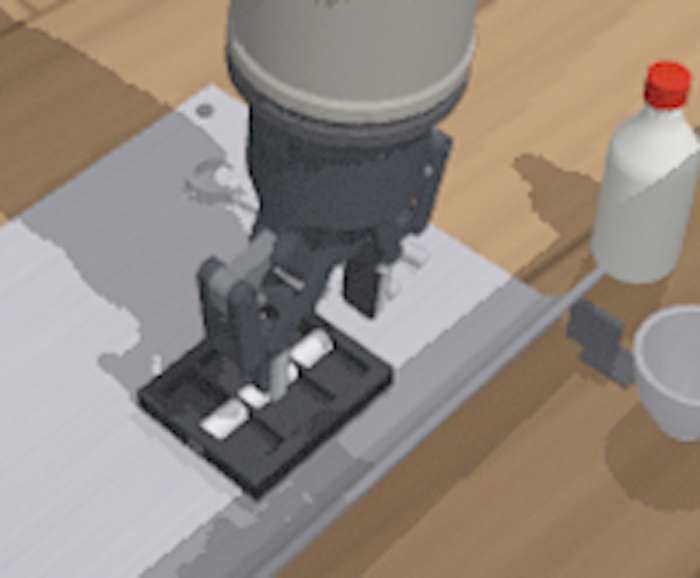

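The pedal has fallen over and lies flat, ribbed side with the aluminium barrel up (crop centre about (265,395), origin tray (-61, 27), z 20). I retreat straight up and away, then check it and the bystanders.

>>> send_rows(targets=[[-0.4,0,0,-30,0],[-0.4,0,0,-45,0],[-0.4,0,0,-45,0],[-0.4,0,0,-40,0],[-0.4,0,40,0,0]])

```text
time: 15.3
eef_pos: [0.6304, -0.0723, 0.2372]
orientation: [3.134, 0.087, 0.094]
contact_force: [1.0, -0.7, -0.1]
opening: 0.699
```

>>> send_rows(targets=[[-0.4,-20,45,0,0],[-0.4,-20,45,0,0],[-0.4,-20,45,0,0],[-0.4,-20,45,0,0],[-0.4,-20,45,0,0]])

```text
time: 15.8
eef_pos: [0.554, -0.3093, 0.2496]
orientation: [3.134, 0.082, 0.101]
contact_force: [1.5, -0.5, 0.6]
opening: 0.701
```

Run:
```python
from h import *
st(); im=snapshot('top')
for l in('pedal','near_edge','cog','bearing_cup','hub'):
    print(l,[(tray(d['location']).round(0),np.round(d['location'],3),round(d['p'],2)) for d in finder.place_of(l,'top')[:3]])
cv2.imwrite('pics/c9.png',im['frame'][:,:,::-1])
```

```text
t 15.8 tray mm [-108.5 -233.5] z 249.6 rpy [3.134 0.082 0.101] F [ 1.5 -0.5  0.6] op 0.701
pedal [(array([-60.,  28.]), array([ 0.58 , -0.045,  0.014]), 0.9), (array([-204.,  303.]), array([ 0.412,  0.217, -0.002]), 0.84), (array([-358., -116.]), array([ 0.295, -0.213,  0.009]), 0.82)]
near_edge [(array([-339., -131.]), array([ 0.315, -0.227,  0.007]), 0.98), (array([-226.,  283.]), array([0.392, 0.195, 0.005]), 0.95), (array([-15.,  32.]), array([ 0.624, -0.036,  0.011]), 0.66)]
cog [(array([-128., -130.]), array([ 0.526, -0.208,  0.   ]), 0.92)]
bearing_cup [(array([ 99., 163.]), array([ 0.726,  0.104, -0.004]), 0.72)]
hub [(array([ 103., -167.]), array([ 0.759, -0.225, -0.001]), 0.67), (array([32., -2.]), array([ 0.674, -0.067,  0.053]), 0.26)]
```

View pics/c9.png

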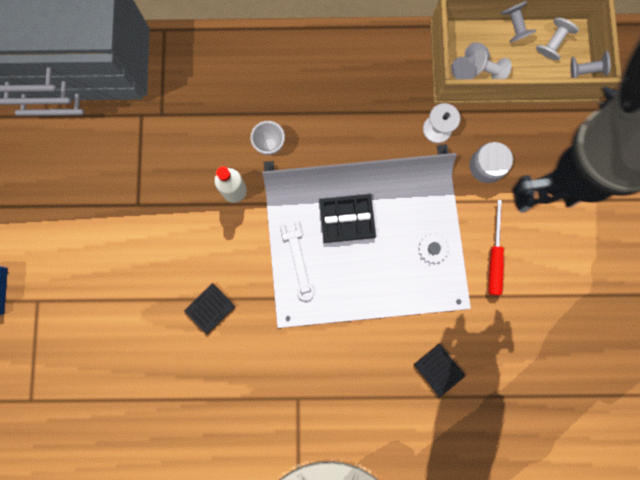

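The pedal lies flat, ribbed side up, at pixel (348,218). The spanner (297,262), cog (434,248), cup, hub, bottle, tin and screwdriver are where they started, and the arm is clear of everything.

```bash
python3 -c "
from workcell import manip; print(manip.hand_in())"
```

```text
the job is handed in; nothing more can be done
None
```

The pedal body now lies flat in the tray with its ribbed side up, and I handed the job in at about 16 s, with the arm clear of everything. I pushed it with both fingers against the lip until it stood leaning at about 57 deg. After I withdrew the fingers it stayed standing on its own. I then pushed its upper edge back over from behind, and it fell onto the base.

- **Last checks:** both cameras put the pedal's origin at tray (-60, 28) mm. Its height read 14 mm in the top view and 20 mm in the scene view, where 17 mm is expected. In the last top picture the spanner, bottle, tin and screwdriver look unmoved. The finder's readings for the cog, cup and hub agree with those at the start to a few mm.
- **What went wrong on the way:** the push jammed once at about 18 deg. The fingertips were being dragged down onto the base, with about 34 N sideways and 19 N upward. I unloaded, lifted slightly and pushed again. The tool was left pitched by about 0.08 rad, which did no harm.

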